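# Index the tool carousel and load the marker

## Task

Push the detented tool carousel round by one station, the short way, until its empty wide blue cup has clicked home beside the green-topped post. Then take the marker from the wooden stand and stand it upright in the blue cup, resting on the cup's floor. Leave the other tools in their sockets and do not disturb the tape rolls or the loupe.

Things in the scene. Friction and masses are not known exactly. Their poses are not given: they have to be found in the camera images.
- carousel: fixed grey base drum, origin at its centre on the bench. Over it (z 37 to 47 mm) an aluminium disc, radius 118 mm, turns about the vertical through this origin. It bears five cups (centres 65 mm from the axis, 72 degrees apart, rims at z 105 mm) and five push pins between them. The blue cup starts on the base's -x side; a 40 mm high detent housing stands beyond the disc on the +x side
- turret (a joint): turn of the disc about the vertical, rad, 0 at the start, positive anticlockwise seen from above. A spring detent holds it at each multiple of 1.257 rad (one station) and draws it home from either side; about 3.5 N at a pin carries it over the hump halfway between
- wide_cup (a point): centre of the inner floor of the wide blue cup (rubber pad on it), the only empty one: bore 34 mm, wall 5 mm, rim 53 mm above this point (z 52 mm); it turns with the disc
- pin_r (a point): centre of the red ball (15 mm) on the push pin that is 36 degrees anticlockwise (from above) of the blue cup, 108 mm from the axis; upright steel pin 10 mm thick from the disc's top (z 47 mm), ball centre at z 85 mm; turns with the disc
- pin_l (a point): the same for the push pin 36 degrees clockwise of the blue cup
- green_post: low fixed post, 28 mm foot, 44 mm high, with a green cap 24 mm wide; origin at its foot, 142 mm from the carousel's axis, one station to one side of where the blue cup starts. It marks the loading station
- white_post: the same post with a white cap, one station to the other side: not the loading station
- marker: white marker pen, its black-capped end down, 134 mm long, 16 x 17 mm thick (square to the touch), standing upright in the wooden stand; its y axis runs along its length, upward; origin on its flank at mid-length
- marker_mid (a point): centre of the marker at mid-length, 67 mm above its foot; axes as marker
- stand: fixed wooden block 70 x 70 x 50 mm with a 20 mm square well, 40 mm deep, at its centre, sides along its x and y; origin at the centre of its underside. The marker's flanks are parallel to the block's sides
- pen_dark: dark pen, 10 mm thick, 100 mm long, upright in a narrow black socket of the carousel; origin on its flank at mid-length
- pen_red: red pen, 12 mm thick, 155 mm long, likewise
- pen_green: green pen, 11 mm thick, 138 mm long, likewise
- white_tube: thin white tube, 8 mm thick, 90 mm long, likewise
- socket1 (a point): centre of the inner floor of the narrow black socket that holds the pen dark: bore 21 mm, rim 55 mm above; turns with the disc
- socket2 (a point): centre of the inner floor of the narrow black socket that holds the pen red: bore 21 mm, rim 55 mm above; turns with the disc
- socket3 (a point): centre of the inner floor of the narrow black socket that holds the pen green: bore 21 mm, rim 55 mm above; turns with the disc
- socket4 (a point): centre of the inner floor of the narrow black socket that holds the white tube: bore 21 mm, rim 55 mm above; turns with the disc
- tape_roll: roll of tan tape lying on the bench, 78 mm across, 19 mm high; bystander; origin under its centre
- tape_clear: roll of black tape lying on the bench, 64 mm across, 19 mm high; bystander; origin under its centre
- loupe: black loupe standing on the bench, 41 mm across, 49 mm high; bystander; origin under its centre

How it is judged:
By the outcome, as a careful person would: the job done as asked, in the order asked, and still so for the second after the job is handed in, with the robot touching nothing.
It also fails if it takes over 61 s, if anything falls off the work surface, if the arm or the gripper's body presses on something with over 40 N, if the wrist force passes 120 N, or if a joint passes its speed limit or range.

## Robot

A 6-joint arm with a two-finger parallel gripper is mounted at the origin on a cart in front of the work surface, level with it; the furniture and walls round the work are solid. World frame = base frame: x ahead of the robot, y to its left, z up, the work surface at z = 0. Lengths are in m, angles in degrees, forces in N, time in s.
With the tool pointing down it reaches from about 0.25 to 0.725 m from the base axis. Payload 9.7 kg.
Tool frame: the origin (TCP) lies on the centre line of the jaws, within the pads' length; the fingertips stand tip_extent ahead of it and the grasp point (between the pads) lies 3 mm ahead of it (tip_extent is the distance from the TCP to the fingertips, in m); z points along the fingers, y is the line along which they close (so a half turn about z gives the same grasp; the last joint's range is limited). The gripper opens to 85 mm and grips with 20 to 120 N. Pads are 22 mm wide; open, the fingers measure 114 mm over their backs; the gripper's body (76 mm by 85 mm) begins 54 mm behind the grasp point. The pads swing forward as they close: fully open they stand 13 mm farther back than shut.
Start: joints at [-69.156, 4.979, 10.078, 95.1, 0, 90], TCP at [0.196, -0.514, 0.253] pointing down, gripper open.
Joint ranges: [-179.16, 179.16], [-48.56, 103.87], [-65.8, 70.77], [-126.05, 130.52], [-82.76, 87.17], [-180, 180]. Speed limits (degrees/s): [127.2, 127.2, 147.25, 180, 180, 180].

## Interface

Orientations are given as [roll, pitch, yaw] about the fixed x, y, z axes, in that order (R = Rz(yaw) Ry(pitch) Rx(roll)).
In Python, from workcell import * gives the robot as it stands.
- The arm moves only by the tool servo_tool, never from a script. Its argument "rows" is a list of rows, each an object with "offset": the shift along the tool's x, y, z as a fraction of full scale, a list of three; "yaw": the turn about the tool's z as a fraction of full scale; "claw": the closure, from 0 (fully open) to 1 (shut). A call has 1 to 12 rows; each row is the pose to reach, as a shift and turn from the pose commanded when the call began, along the tool's axes at that moment, turning the shorter way round; what a row does not reach only later rows make up. Full scale, the value 1, is 0.1 m for a shift and pi rad for a turn. A row lasts 1/8 s, in which the tool goes at most 62.5 mm and 10.7 degrees, less where a joint would pass 70% of its speed; a pose out of reach is approached as far as the arm can. A call with a number of a shift or a turn outside -1 to 1 is refused whole. A call with a gripper value outside its range is refused whole. The fingers move at their own pace and stop on an object; "squeeze" is the grip in N (left out, the last holds). Time passes only in rows, so rows that repeat a pose let the fingers close. It gives the time, the measured TCP pose, the force, the opening and the grip force at its end, in the units of the state.
- get_obs(): the state, without advancing time (a new reading comes with each control period).
- camera(name): name is "scene" or "top" or "wrist"; returns (picture, depth): 384x512x3 uint8, red, green, blue; 384x512 float32, m along the optical axis (not along the pixel's ray), 0 where there is no reading.
- camera_info(name): a dict with "fx", "fy", "cx", "cy" (pixels), "cam_to_world" (4x4, takes a point from camera to world coordinates); the wrist camera has in their place "hand_eye" (4x4, takes a point from camera to tool coordinates, whose origin is the TCP and whose axes are the flange's). Camera axes: x right, y up, looking along -z (the intrinsics and any distortion apply to the point x, -y, -z); pixel columns grow to the right and rows downward; lengths in m; the calibration is good to about 2 mm. A picture is of the moment at which its call begins: read the wrist's pose just before it. camera_info takes no time and is no camera call.
- job_done(): hands the job in; it is judged then, once.
The state is a dict: "time": time; "q": joint angles; "qd": joint speeds; "joint_efforts": joint torques, N m; "ee_pos": TCP position; "tcp_rot": TCP orientation; "wrist_force": force on the tool from outside, world axes, zero at the start; "torque": the same for the moment, N m; "opening": finger opening in m; "grasp_force": force on a finger pad.
Only numpy, scipy, OpenCV 4.12 (cv2) and the standard library are available. Lean on these libraries where they do the work, as an engineer would, in place of code of your own. Each camera call takes 0.05 s, during which the arm holds its last target. There are 200 camera calls.

## Working session

There is one attempt and no reset: what is moved stays moved. The work goes in short steps, Python scripts to look and compute and a tool call to move; the robot and the scene stay as the last step left them, time stands still between calls to the robot, and variables do not carry over. Pictures are saved under pics/ and viewed, at most 10 in all, crops included, and the job is handed in when it is done.

Besides the shell and the picture viewer there is one more tool, called after ">>>" as name(argument=value, ...), one argument or row to a line, values as JSON. servo_tool: Moves the arm, as the interface text tells. Its arguments: {"type":"object","properties":{"rows":{"type":"array"},"squeeze":{"type":"number"}},"required":["rows"]}

```bash
mkdir -p pics; ls; python3 - <<'E'
from workcell import *
import cv2,numpy as np
o=get_obs();print({k:(np.round(v,4).tolist()) for k,v in o.items()}); 
try: print(tip_extent)
except Exception as e: print(e)
for n in("scene","top","wrist"):
    im,d=camera(n);cv2.imwrite(f"pics/{n}0.png",im[:,:,::-1]);np.save(f"pics/{n}0.npy",d)
    i=camera_info(n);print(n,{k:np.round(v,4).tolist() if not isinstance(v,str) else v for k,v in i.items()})
a=[cv2.imread(f"pics/{n}0.png") for n in("scene","top")]
E
```

```text
pics
{'time': 0.0, 'q': [-69.1558, 5.0102, 10.0331, 95.0989, 0.0004, 89.999], 'qd': [0.0283, -0.079, 0.0446, 0.0428, -0.0284, -0.0125], 'joint_efforts': [0.0007, -52.0386, 46.4807, 0.0163, 0.0002, -0.0], 'ee_pos': [0.1956, -0.5138, 0.2526], 'tcp_rot': [-179.924, -0.0004, 20.8452], 'wrist_force': [-0.6149, 0.7324, -0.3549], 'torque': [-0.0082, 0.029, -0.0291], 'grasp_force': 0.0, 'opening': 0.0853}
0.022
scene {'fx': 368.3499, 'fy': 368.3499, 'cx': 254.8563, 'cy': 190.879, 'cam_to_world': [[-0.7564, 0.2932, -0.5847, -0.0244], [-0.6541, -0.337, 0.6772, 0.6958], [0.0015, 0.8947, 0.4467, 0.5409], [0.0, 0.0, 0.0, 1.0]]}
top {'fx': 373.8214, 'fy': 373.8214, 'cx': 253.1285, 'cy': 182.7743, 'cam_to_world': [[-0.0127, 0.9931, -0.1167, 0.3776], [-0.9995, -0.0094, 0.0288, 0.0504], [0.0275, 0.117, 0.9928, 1.2008], [0.0, 0.0, 0.0, 1.0]]}
wrist {'fx': 298.9433, 'fy': 298.9433, 'cx': 254.2175, 'cy': 187.8831, 'hand_eye': [[0.0, 0.9543, 0.299, 0.0764], [1.0, -0.0, -0.0, -0.0007], [-0.0, 0.299, -0.9543, -0.1202], [0.0, 0.0, 0.0, 1.0]]}
```

View pics/top0.png

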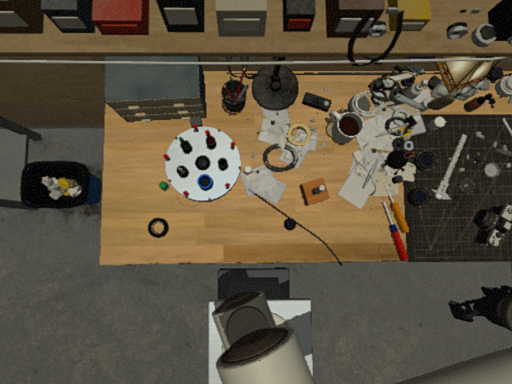

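View pics/scene0.png

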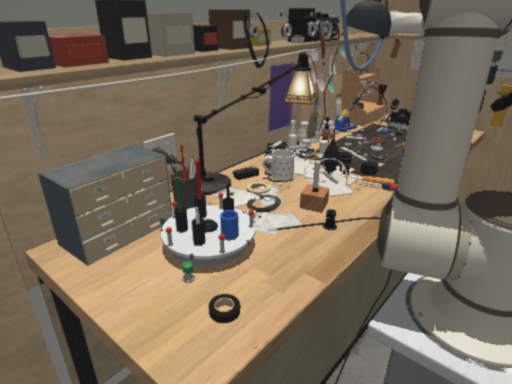

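The top view shows the carousel at (203,163), with the blue cup at (205,182), the green post at (164,186), the red pins round the disc, and the stand with the marker at (315,190). Seen from above, the cup has to go from the bottom to the lower left, which is clockwise, so I push pin_r (around (227,187)) from its right side. The scene view confirms this layout.

```bash
cat > h.py <<'E'
from workcell import *
import cv2,numpy as np
from scipy.spatial.transform import Rotation as R
def pose():
    o=get_obs();T=np.eye(4);T[:3,:3]=R.from_euler('xyz',o['tcp_rot'],degrees=True).as_matrix();T[:3,3]=o['ee_pos'];return T
def ray(n,u,v,T=None):
    i=camera_info(n);M=i['cam_to_world'] if n!='wrist' else T@np.array(i['hand_eye']);M=np.array(M)
    d=M[:3,:3]@np.array([(u-i['cx'])/i['fx'],-(v-i['cy'])/i['fy'],-1]);return M[:3,3],d
def plane(n,u,v,z,T=None):
    o,d=ray(n,u,v,T);return o+d*(z-o[2])/d[2]
def tri(rays):
    A=np.zeros((3,3));b=np.zeros(3)
    for o,d in rays:
        d=d/np.linalg.norm(d);P=np.eye(3)-np.outer(d,d);A+=P;b+=P@o
    p=np.linalg.solve(A,b);g=[np.linalg.norm(np.cross(p-o,d/np.linalg.norm(d))) for o,d in rays];return p,max(g)
def blobs(im,lo,hi,amin=4,box=None):
    h=cv2.cvtColor(im,cv2.COLOR_RGB2HSV);
    m=cv2.inRange(h,np.array(lo),np.array(hi)) if lo[0]<=hi[0] else cv2.inRange(h,np.array([0]+lo[1:]),np.array(hi))|cv2.inRange(h,np.array(lo),np.array([180]+hi[1:]))
    if box: k=np.zeros_like(m);k[box[1]:box[3],box[0]:box[2]]=1;m=m*k
    n,l,s,c=cv2.connectedComponentsWithStats(m);return [(c[i].round(1).tolist(),int(s[i,4]),s[i,:4].tolist()) for i in range(1,n) if s[i,4]>=amin]
E
python3 - <<'E'
from h import *
rd=lambda n:cv2.imread(f"pics/{n}0.png")[:,:,::-1].copy()
t=rd('top');s=rd('scene');dt=np.load('pics/top0.npy')
tb=(155,115,345,245)
for nm,lo,hi,z in(("red",[170,120,60],[8,255,255],.085),("blue",[100,120,40],[130,255,255],.105),("green",[50,100,40],[90,255,255],.044),("stand",[5,120,60],[14,255,255],.05)):
    for c,a,b in blobs(t,lo,hi,4,tb): print("top",nm,c,a,b,plane('top',*c,z).round(4))
    for c,a,b in blobs(s,lo,hi,4,(150,150,350,290)): print("scene",nm,c,a,b,plane('scene',*c,z).round(4))
x=[cv2.resize(t[120:245,150:340],None,fx=4,fy=4,interpolation=cv2.INTER_CUBIC)]
cv2.imwrite('pics/tc.png',x[0][:,:,::-1])
E
```

```text
top red [194.9, 125.8] 19 [193, 124, 5, 5] [0.6853 0.1934 0.085 ]
top red [207.0, 132.2] 10 [206, 131, 3, 4] [0.6651 0.1566 0.085 ]
top red [232.5, 143.9] 14 [231, 142, 4, 5] [0.6283 0.0793 0.085 ]
top red [165.4, 155.9] 14 [164, 154, 4, 5] [0.5927 0.2814 0.085 ]
top red [227.0, 185.2] 10 [226, 184, 3, 4] [0.5021 0.0966 0.085 ]
top red [185.4, 193.1] 13 [184, 191, 4, 5] [0.4796 0.2205 0.085 ]
scene red [184.0, 167.5] 87 [181, 150, 8, 30] [0.8504 0.0268 0.085 ]
scene red [198.3, 178.9] 186 [195, 159, 8, 40] [0.7506 0.0547 0.085 ]
scene red [173.5, 176.0] 6 [173, 175, 2, 3] [0.8228 0.0898 0.085 ]
scene red [220.3, 194.5] 14 [219, 193, 4, 4] [0.6287 0.0831 0.085 ]
scene red [173.8, 203.1] 26 [171, 201, 6, 5] [0.6846 0.1966 0.085 ]
scene red [250.8, 211.6] 24 [249, 209, 5, 6] [0.5044 0.0988 0.085 ]
scene red [168.4, 229.8] 19 [166, 228, 5, 5] [0.5911 0.285  0.085 ]
scene red [221.7, 236.2] 27 [219, 233, 6, 7] [0.4804 0.2237 0.085 ]
top blue [204.6, 181.7] 110 [198, 174, 15, 16] [0.5109 0.1615 0.105 ]
scene blue [229.3, 223.3] 419 [221, 209, 17, 30] [0.4827 0.1965 0.105 ]
top green [180.1, 138.4] 7 [179, 137, 3, 4] [0.6562 0.2448 0.044 ]
top green [162.9, 185.0] 41 [160, 182, 7, 7] [0.5092 0.2963 0.044 ]
scene green [178.3, 193.4] 130 [175, 176, 8, 35] [0.7869 0.1049 0.044 ]
scene green [187.3, 266.4] 97 [182, 261, 11, 12] [0.4984 0.3111 0.044 ]
top stand [163.9, 156.0] 7 [163, 154, 3, 5] [0.5992 0.2933 0.05  ]
top stand [314.2, 190.6] 289 [301, 179, 28, 26] [ 0.4866 -0.1724  0.05  ]
scene stand [181.0, 152.5] 4 [181, 151, 1, 4] [ 1.0396 -0.1104  0.05  ]
scene stand [313.6, 198.0] 536 [301, 184, 27, 28] [ 0.4608 -0.1244  0.05  ]
scene stand [171.8, 203.0] 5 [171, 201, 3, 5] [0.7437 0.1616 0.05  ]
```

View pics/tc.png

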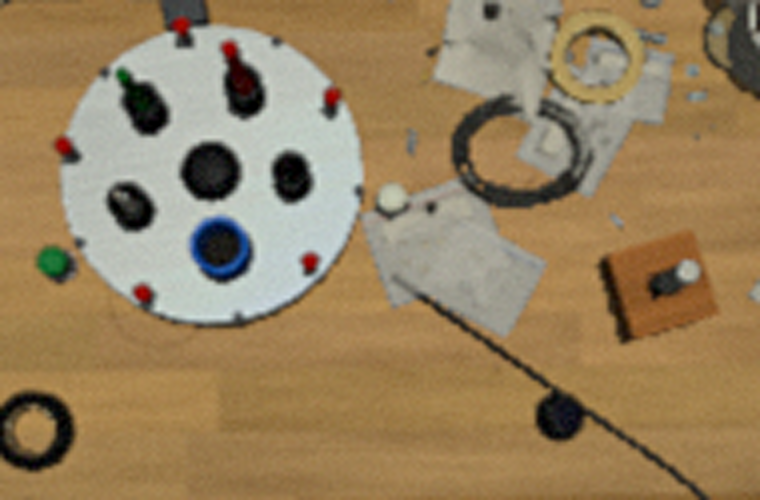

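The crop shows the disc with five red pin balls. The dark pen is at right of the disc, the red and green pens at top, and the white tube at left. The blue cup is at (220,248), the stand at (660,287) turned about 19°, and the marker top at (687,271). I'll fly over the stand now for a closer look.

>>> servo_tool(
  rows=[
    {"offset":[0.47,-0.26,0],"yaw":0,"claw":0},
    {"offset":[0.93,-0.51,0],"yaw":0,"claw":0},
  ],
)

```text
time: 0.4
ee_pos: [0.2648, -0.4324, 0.2528]
tcp_rot: [-180.0, -0.0, 20.8]
wrist_force: [-0.3, -0.5, 0.5]
opening: 0.0859
grasp_force: 0.0
```

>>> servo_tool(
  rows=[
    {"offset":[0.47,-0.26,0],"yaw":0,"claw":0},
    {"offset":[0.93,-0.51,0],"yaw":0,"claw":0},
  ],
)

```text
time: 0.65
ee_pos: [0.334, -0.3511, 0.2531]
tcp_rot: [-180.0, -0.0, 20.8]
wrist_force: [0.8, -0.5, 0.1]
opening: 0.0855
grasp_force: 0.0
```

>>> servo_tool(
  rows=[
    {"offset":[0.47,-0.26,0],"yaw":0,"claw":0},
    {"offset":[0.93,-0.51,0],"yaw":0,"claw":0},
  ],
)

```text
time: 0.9
ee_pos: [0.4028, -0.2702, 0.2532]
tcp_rot: [180.0, -0.0, 20.8]
wrist_force: [0.4, -1.2, 0.6]
opening: 0.0858
grasp_force: 0.0
```

>>> servo_tool(
  rows=[
    {"offset":[0.47,-0.26,0],"yaw":0,"claw":0},
    {"offset":[0.93,-0.51,0],"yaw":0,"claw":0},
    {"offset":[0.93,-0.51,0],"yaw":0,"claw":0},
    {"offset":[0.93,-0.51,0],"yaw":0,"claw":0},
  ],
)

```text
time: 1.4
ee_pos: [0.4706, -0.191, 0.253]
tcp_rot: [-180.0, 0.0, 20.9]
wrist_force: [0.1, -0.9, 0.8]
opening: 0.0856
grasp_force: 0.0
```

```bash
python3 - <<'E'
from h import *
o=get_obs();print(o['time'],o['ee_pos'],o['tcp_rot'],o['q'])
T=pose();np.save('pics/T1.npy',T);im,d=camera('wrist');cv2.imwrite('pics/w1.png',im[:,:,::-1]);np.save('pics/w1.npy',d)
E
```

```text
1.4 [ 0.47060894 -0.19096478  0.25301181] [-1.79983094e+02  3.78964501e-02  2.08863183e+01] [-2.20794746e+01 -7.73081390e-01  4.12330415e+00  9.49356389e+01
 -1.34578616e-02  1.37034217e+02]
```

View pics/w1.png

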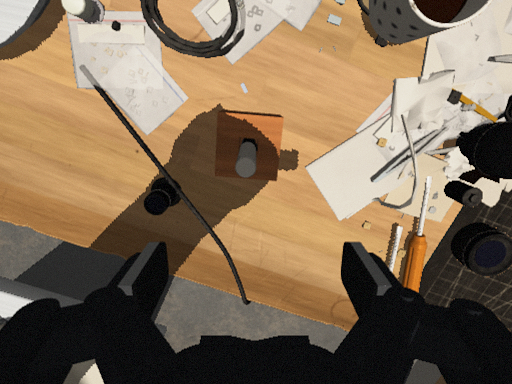

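The wrist view shows the stand top at about (248,145), nearly square to the image. The marker stands in it with its top end at about (246,172), clear of the cable and the loupe at (158,196).

```bash
python3 - <<'E'
from h import *
prs=[((194.9,125.8),(173.8,203.1)),((232.5,143.9),(220.3,194.5)),((165.4,155.9),(168.4,229.8)),((227,185.2),(250.8,211.6)),((185.4,193.1),(221.7,236.2))]
P=[]
for a,b in prs:
    p,g=tri([ray('top',*a),ray('scene',*b)]);P.append(p);print(p.round(4),round(g,4))
P=np.array(P);C=P.mean(0);print('C',C.round(4));D=P-C
print(np.hypot(D[:,0],D[:,1]).round(4),np.degrees(np.arctan2(D[:,1],D[:,0])).round(1))
p,g=tri([ray('top',162.9,185),ray('scene',187.3,265.5)]);print('green',p.round(4),g,np.linalg.norm((p-C)[:2]),np.degrees(np.arctan2(*(p-C)[1::-1])))
# blue rim: ray centre
p=plane('top',204.6,181.7,.105);print('blue',p.round(4),np.linalg.norm((p-C)[:2]),np.degrees(np.arctan2(*(p-C)[1::-1])))
# stand/marker in wrist
im=cv2.imread('pics/w1.png')[:,:,::-1].copy();d=np.load('pics/w1.npy');T=np.load('pics/T1.npy')
h=cv2.cvtColor(im,cv2.COLOR_RGB2HSV);m=cv2.inRange(h,np.array([3,150,40]),np.array([14,255,255]));m[:95]=0;m[200:]=0;m[:,:200]=0;m[:,295:]=0
ys,xs=np.where(m>0)
W=[]
for u,v in zip(xs,ys):
    o,dd=ray('wrist',u,v,T);W.append(o+dd*d[v,u])
W=np.array(W);k=abs(W[:,2]-.05)<.006;print(len(W),k.sum(),np.median(W[k,2]))
r=cv2.minAreaRect((W[k,:2]*1000).astype(np.float32));print('stand',r)
for v in range(130,185,6): print(v,[(tuple(im[v,u]),round(float((lambda q:q[0]+q[1]*d[v,u])(ray('wrist',u,v,T))[2]),3)) for u in (238,246,254)])
E
```

```text
[0.6864 0.1943 0.0832] 0.0009
[0.6297 0.0803 0.0833] 0.0014
[0.5937 0.2825 0.0825] 0.0007
[0.5034 0.0975 0.0846] 0.0016
[0.4808 0.2216 0.0836] 0.0013
C [0.5788 0.1752 0.0835]
[0.1093 0.1078 0.1083 0.1083 0.1085] [  10.1  -61.8   82.1 -134.1  154.7]
green [0.5115 0.2997 0.0327] 0.0013349869653731454 0.14144739180925373 118.41006708952824
blue [0.5109 0.1615 0.105 ] 0.06927676479981112 -168.57109166027618Traceback (most recent call last):
  File "<stdin>", line 17, in <module>
  File "h.py", line 7, in ray
    i=camera_info(n);M=i['cam_to_world'] if n!='wrist' else T@np.array(i['hand_eye']);M=np.array(M)
ValueError: time passes only in moves, steps and waits
```

>>> servo_tool(
  rows=[
    {"offset":[0.05,-0.1,0],"yaw":-0.055,"claw":0.58},
    {"offset":[0.1,-0.2,0],"yaw":-0.11,"claw":0.58},
    {"offset":[0.16,-0.3,0],"yaw":-0.165,"claw":0.58},
    {"offset":[0.2,-0.4,0],"yaw":-0.22,"claw":0.58},
    {"offset":[0.25,-0.5,0],"yaw":-0.275,"claw":0.58},
    {"offset":[0.3,-0.6,0],"yaw":-0.33,"claw":0.58},
    {"offset":[0.35,-0.7,0],"yaw":-0.385,"claw":0.58},
    {"offset":[0.4,-0.8,0],"yaw":-0.44,"claw":0.58},
    {"offset":[0.45,-0.9,0],"yaw":-0.495,"claw":0.58},
    {"offset":[0.5,-1,0],"yaw":-0.55,"claw":0.58},
    {"offset":[0.5,-1,0],"yaw":-0.6,"claw":0.58},
    {"offset":[0.5,-1,0],"yaw":-0.6,"claw":0.58},
  ],
)

```text
time: 2.95
ee_pos: [0.4815, -0.0807, 0.2534]
tcp_rot: [180.0, 0.0, 128.7]
wrist_force: [-0.1, -1.0, 0.3]
opening: 0.0359
grasp_force: 0.0
```

```bash
cat >> h.py <<'E'
import functools
_ci=camera_info
camera_info=functools.lru_cache(None)(_ci)
def go(x,y,z,yaw=None):
    "tool-frame move to a world target, in units of the move"
    T=pose();d=T[:3,:3].T@(np.array([x,y,z])-T[:3,3])*10
    y0=get_obs()['tcp_rot'][2];print('now',(T[:3,3]).round(4),round(y0,1),'move',d.round(3),'yaw',None if yaw is None else round(-(((yaw-y0)+180)%360-180)/180,3))
E
python3 - <<'E'
from h import *
o=get_obs();print(o['time'],o['opening'],o['q'].round(1));go(.5009,.0948,.25,225.9)
im=cv2.imread('pics/w1.png')[:,:,::-1].copy();d=np.load('pics/w1.npy');T=np.load('pics/T1.npy')
h=cv2.cvtColor(im,cv2.COLOR_RGB2HSV);m=cv2.inRange(h,np.array([3,150,40]),np.array([14,255,255]));m[:95]=0;m[200:]=0;m[:,:200]=0;m[:,295:]=0
pt=lambda u,v:(lambda q:q[0]+q[1]*d[v,u])(ray('wrist',u,v,T))
ys,xs=np.where(m>0)
W=np.array([pt(u,v) for u,v in zip(xs,ys)]);k=abs(W[:,2]-.05)<.006;print(len(W),k.sum(),np.median(W[k,2]))
print('stand',cv2.minAreaRect((W[k,:2]*1000).astype(np.float32)))
q=np.array([pt(u,v) for v in range(125,190) for u in range(225,270)]);t=q[q[:,2]>.135];print(len(t),t.mean(0),t.min(0),t.max(0));t=q[(q[:,2]>.07)&(q[:,2]<.135)];print(len(t),t.mean(0))
E
```

```text
2.95 0.035935063586699366 [-9.5 -3.5  1.5 95.  -0.  41.8]
now [ 0.4815 -0.0807  0.2534] 128.7 move [1.249 1.248 0.034] yaw -0.54
3443 3306 0.04942899828246755
stand ((488.8740539550781, -176.79763793945312), (70.22528839111328, 69.925537109375), 15.999798774719238)
389 [ 0.49100665 -0.17623041  0.14757402] [ 0.48091213 -0.18503747  0.1351181 ] [ 0.54285632 -0.16353603  0.37314364]
208 [ 0.49560633 -0.17510324  0.10615666]
```

>>> servo_tool(
  rows=[
    {"offset":[0.12,0.12,0],"yaw":-0.05,"claw":0.58},
    {"offset":[0.25,0.25,0],"yaw":-0.1,"claw":0.58},
    {"offset":[0.4,0.4,0],"yaw":-0.15,"claw":0.58},
    {"offset":[0.6,0.6,0],"yaw":-0.2,"claw":0.58},
    {"offset":[0.8,0.8,0],"yaw":-0.25,"claw":0.58},
    {"offset":[0.95,0.95,0],"yaw":-0.3,"claw":0.58},
    {"offset":[1,1,0],"yaw":-0.35,"claw":0.58},
    {"offset":[1,1,0],"yaw":-0.4,"claw":0.58},
    {"offset":[1,1,0],"yaw":-0.45,"claw":0.58},
    {"offset":[1,1,0],"yaw":-0.5,"claw":0.58},
    {"offset":[1,1,0],"yaw":-0.54,"claw":0.58},
    {"offset":[1,1,0],"yaw":-0.54,"claw":0.58},
  ],
)

```text
time: 4.45
ee_pos: [0.4971, 0.0601, 0.2534]
tcp_rot: [-180.0, 0.0, -134.3]
wrist_force: [-0.1, 0.1, 0.6]
opening: 0.036
grasp_force: 0.0
```

```bash
python3 - <<'E'
from h import *
print(get_obs()['q'].round(1));go(.5009,.0948,.09,225.9)
E
```

```text
[  6.9  -1.8   3.2  94.9  -0.  -38.8]
now [0.4971 0.0601 0.2534] -134.3 move [-0.275  0.215  1.634] yaw -0.001
```

>>> servo_tool(
  rows=[
    {"offset":[-0.275,0.215,0],"yaw":0,"claw":0.58},
    {"offset":[-0.275,0.215,0.3],"yaw":0,"claw":0.58},
    {"offset":[-0.275,0.215,0.6],"yaw":0,"claw":0.58},
    {"offset":[-0.275,0.215,0.9],"yaw":0,"claw":0.58},
    {"offset":[-0.275,0.215,0.9],"yaw":0,"claw":0.58},
  ],
)

```text
time: 5.08
ee_pos: [0.4996, 0.095, 0.1614]
tcp_rot: [179.9, -0.2, -134.2]
wrist_force: [-0.0, -0.0, 0.2]
opening: 0.0358
grasp_force: 0.0
```

```bash
python3 - <<'E'
from h import *
go(.5009,.0948,.09,225.9)
T=pose();np.save('pics/T2.npy',T);im,d=camera('wrist');cv2.imwrite('pics/w2.png',im[:,:,::-1]);np.save('pics/w2.npy',d)
for c,a,b in blobs(im,[170,120,50],[8,255,255],30): print(c,a,b,plane('wrist',*c,.085,T).round(4), (T[:3,:3].T@(plane('wrist',*c,.085,T)-T[:3,3])).round(4))
E
```

```text
now [0.4996 0.095  0.1614] -134.2 move [-0.01  -0.012  0.714] yaw -0.001
[250.6, 213.5] 328 [241, 204, 20, 20] [0.5038 0.0967 0.085 ] [-0.0044 -0.002   0.0764]
```

View pics/w2.png

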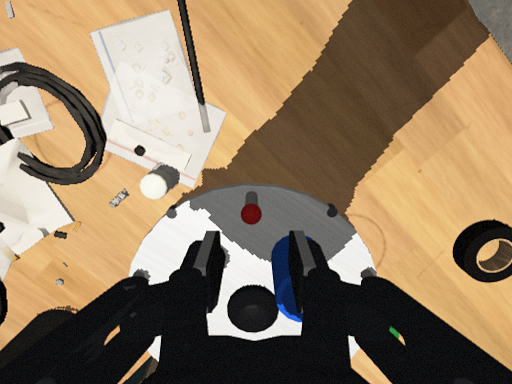

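The red ball sits at (251,213), 2 mm from the jaws' centre line. I'll descend and turn.

>>> servo_tool(
  rows=[
    {"offset":[0,-0.01,0.2],"yaw":0,"claw":0.58},
    {"offset":[0,-0.01,0.4],"yaw":0,"claw":0.58},
    {"offset":[0,-0.01,0.6],"yaw":0,"claw":0.58},
    {"offset":[0,-0.01,0.7],"yaw":0,"claw":0.58},
    {"offset":[0,-0.01,0.7],"yaw":0,"claw":0.58},
  ],
)

```text
time: 5.75
ee_pos: [0.5016, 0.0948, 0.0939]
tcp_rot: [-180.0, 0.0, -134.0]
wrist_force: [-0.6, -0.5, 0.0]
opening: 0.0356
grasp_force: 0.0
```

>>> servo_tool(
  rows=[
    {"offset":[0,0.06,0],"yaw":0.0167,"claw":0.58},
    {"offset":[-0.006,0.117,0],"yaw":0.0333,"claw":0.58},
    {"offset":[-0.017,0.195,0],"yaw":0.0556,"claw":0.58},
    {"offset":[-0.033,0.271,0],"yaw":0.0778,"claw":0.58},
    {"offset":[-0.055,0.346,0],"yaw":0.1,"claw":0.58},
    {"offset":[-0.082,0.42,0],"yaw":0.1222,"claw":0.58},
    {"offset":[-0.113,0.491,0],"yaw":0.1444,"claw":0.58},
    {"offset":[-0.15,0.56,0],"yaw":0.1667,"claw":0.58},
  ],
)

```text
time: 6.75
ee_pos: [0.4724, 0.1445, 0.0949]
tcp_rot: [-179.9, 0.1, -164.2]
wrist_force: [2.2, -2.8, -0.9]
opening: 0.0358
grasp_force: 1.5
```

```bash
python3 - <<'E'
from h import *
print(get_obs()['q'].round(1));t=np.radians(225.9-30);go(.5788+.112*np.cos(t),.1752+.112*np.sin(t),.09,195.9)
im,d=camera('top');cv2.imwrite('pics/t2.png',im[:,:,::-1])
for c,a,b in blobs(im,[170,120,60],[8,255,255],4,(155,115,250,245)):
    p=plane('top',*c,.085)-[.5776,.1742,0];print(p.round(4),np.degrees(np.arctan2(p[1],p[0])).round(1))
E
```

```text
[ 17.   -2.9 -15.4  77.3  -0.1   1.2]
now [0.4724 0.1445 0.0949] -164.2 move [0.012 0.004 0.049] yaw -0.0
[ 0.1052 -0.0276  0.085 ] -14.7
[ 0.0684 -0.0412  0.085 ] -31.1
[0.0587 0.0916 0.085 ] 57.4
[ 0.0062 -0.1079  0.085 ] -86.7
```

>>> servo_tool(
  rows=[
    {"offset":[0,0.06,0],"yaw":0.0167,"claw":0.58},
    {"offset":[-0.006,0.117,0],"yaw":0.0333,"claw":0.58},
    {"offset":[-0.014,0.175,0],"yaw":0.05,"claw":0.58},
    {"offset":[-0.024,0.233,0],"yaw":0.0667,"claw":0.58},
    {"offset":[-0.04,0.29,0],"yaw":0.0833,"claw":0.58},
    {"offset":[-0.055,0.346,0],"yaw":0.1,"claw":0.58},
    {"offset":[-0.082,0.42,0],"yaw":0.1222,"claw":0.58},
    {"offset":[-0.113,0.491,0],"yaw":0.1444,"claw":0.58},
    {"offset":[-0.15,0.56,0],"yaw":0.1667,"claw":0.58},
    {"offset":[-0.214,0.658,0],"yaw":0.2,"claw":0.58},
    {"offset":[-0.288,0.749,0],"yaw":0.2333,"claw":0.58},
    {"offset":[-0.288,0.749,0],"yaw":0.2333,"claw":0.58},
  ],
)

```text
time: 8.3
ee_pos: [0.479, 0.225, 0.0942]
tcp_rot: [179.9, 0.0, 154.1]
wrist_force: [-0.6, -0.1, 0.2]
opening: 0.0358
grasp_force: 0.0
```

```bash
python3 - <<'E'
from h import *
o=get_obs();print(o['q'].round(1),o['wrist_force']);t=np.radians(225.9-72);go(.5788+.112*np.cos(t),.1752+.112*np.sin(t),.09,153.9)
im,d=camera('top');cv2.imwrite('pics/t3.png',im[:,:,::-1])
for c,a,b in blobs(im,[170,120,60],[8,255,255],4,(155,115,250,245)):
    p=plane('top',*c,.085)-[.5776,.1742,0];print(p.round(4),np.degrees(np.arctan2(p[1],p[0])).round(1))
E
```

```text
[ 25.2   2.  -10.6  77.3   0.   51. ] [-0.60744437 -0.14991848  0.24888767]
now [0.479  0.225  0.0942] 154.1 move [ 0.005 -0.008  0.042] yaw 0.001
[0.1077 0.0192 0.085 ] 10.1
[ 0.0501 -0.0952  0.085 ] -62.3
[ 0.0121 -0.0587  0.085 ] -78.4
[-0.0758 -0.077   0.085 ] -134.5
```

The pins read the same angles as at the start, so the disc has turned exactly one station, with no force left on the tool. I'll raise and measure the cup.

>>> servo_tool(
  rows=[
    {"offset":[0,0,-0.3],"yaw":0,"claw":0.58},
    {"offset":[0,0,-0.65],"yaw":0,"claw":0.58},
    {"offset":[0,0,-1],"yaw":0,"claw":0.58},
  ],
)

```text
time: 8.72
ee_pos: [0.4783, 0.2239, 0.1948]
tcp_rot: [180.0, 0.0, 154.2]
wrist_force: [0.3, -0.8, 0.5]
opening: 0.0356
grasp_force: 0.0
```

>>> servo_tool(
  rows=[
    {"offset":[0.2,0,-0.3],"yaw":0,"claw":0.58},
    {"offset":[0.2,0,-0.65],"yaw":0,"claw":0.4},
    {"offset":[0.2,0,-0.65],"yaw":0,"claw":0.2},
    {"offset":[0.2,0,-0.65],"yaw":0,"claw":0},
    {"offset":[0.2,0,-0.65],"yaw":0,"claw":0},
  ],
)

```text
time: 9.35
ee_pos: [0.4603, 0.2329, 0.2572]
tcp_rot: [-179.9, -0.1, 154.1]
wrist_force: [0.4, 0.8, -0.7]
opening: 0.0857
grasp_force: 0.0
```

```bash
python3 - <<'E'
from h import *
T=pose();np.save('pics/T3.npy',T);im,d=camera('wrist');cv2.imwrite('pics/w3.png',im[:,:,::-1]);np.save('pics/w3.npy',d)
for c,a,b in blobs(im,[100,120,30],[130,255,255],60): print(c,a,b,plane('wrist',*c,.105,T).round(4))
h=cv2.cvtColor(im,cv2.COLOR_RGB2HSV);m=cv2.inRange(h,np.array([100,120,30]),np.array([130,255,255]))
ys,xs=np.where(m>0);W=np.array([(lambda q:q[0]+q[1]*d[v,u])(ray('wrist',u,v,T)) for u,v in zip(xs,ys)])
k=abs(W[:,2]-.105)<.004;print(len(W),k.sum(),np.median(W[k,2]),W[:,2].max());print('cup rim',cv2.minEnclosingCircle((W[k,:2]*1000).astype(np.float32)))
t,_=camera('top');cv2.imwrite('pics/t4.png',t[:,:,::-1])
for c,a,b in blobs(t,[100,120,40],[130,255,255],10,(155,115,250,245)): print('top',c,a,plane('top',*c,.105).round(4))
for c,a,b in blobs(t,[170,120,60],[8,255,255],4,(155,115,250,245)):
    p=plane('top',*c,.085)-[.5776,.1742,0];print(p.round(4),np.degrees(np.arctan2(p[1],p[0])).round(1))
go(.490,-.1765,.25,196)
E
```

```text
[288.3, 243.0] 1916 [268, 214, 44, 58] [0.5356 0.2349 0.105 ]
1916 562 0.1041613814448493 0.3774666753276704
cup rim ((547.3264770507812, 232.56546020507812), 22.023866653442383)
top [181.5, 170.7] 129 [0.5442 0.2295 0.105 ]
[0.1077 0.0195 0.085 ] 10.3
[ 0.0516 -0.0952  0.085 ] -61.5
[0.0151 0.1072 0.085 ] 82.0
[ 0.0142 -0.0575  0.085 ] -76.1
[-0.0094 -0.0644  0.085 ] -98.3
[-0.0755 -0.0776  0.085 ] -134.2
[-0.0967  0.049   0.085 ] 153.1
now [0.4603 0.233  0.2574] 154.1 move [-2.059 -3.552  0.076] yaw -0.233
```

View pics/w3.png

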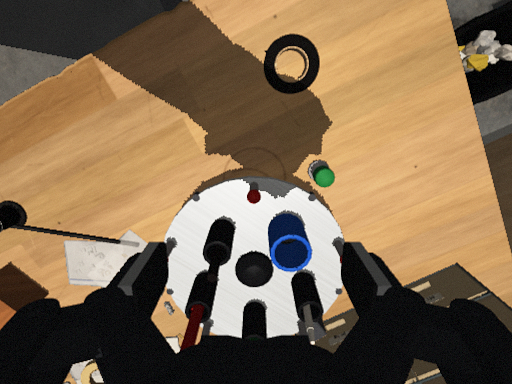

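The wrist view shows the blue cup rim at (291,252) beside the green post at (323,177), with the other tools still in their sockets. The measured rim centre is (0.547, 0.233, 0.104), which agrees with the position predicted from the disc. Next is the marker.

>>> servo_tool(
  rows=[
    {"offset":[-0.26,-0.44,0],"yaw":0,"claw":0},
    {"offset":[-0.52,-0.88,0],"yaw":0,"claw":0},
  ],
)

```text
time: 9.7
ee_pos: [0.4685, 0.1305, 0.2575]
tcp_rot: [-180.0, -0.0, 154.2]
wrist_force: [0.5, -0.5, -0.5]
opening: 0.0856
grasp_force: 0.0
```

>>> servo_tool(
  rows=[
    {"offset":[-0.26,-0.44,0],"yaw":0,"claw":0},
    {"offset":[-0.52,-0.88,0],"yaw":0,"claw":0},
  ],
)

```text
time: 9.95
ee_pos: [0.4767, 0.0279, 0.2578]
tcp_rot: [-180.0, -0.0, 154.1]
wrist_force: [1.5, 0.1, -0.3]
opening: 0.0856
grasp_force: 0.0
```

>>> servo_tool(
  rows=[
    {"offset":[-0.26,-0.44,0],"yaw":0,"claw":0},
    {"offset":[-0.52,-0.88,0],"yaw":0,"claw":0},
  ],
)

```text
time: 10.2
ee_pos: [0.4849, -0.0741, 0.2579]
tcp_rot: [-180.0, -0.0, 154.1]
wrist_force: [0.8, 1.0, -0.4]
opening: 0.0855
grasp_force: 0.0
```

>>> servo_tool(
  rows=[
    {"offset":[-0.1,-0.18,0],"yaw":-0.055,"claw":0},
    {"offset":[-0.2,-0.36,0],"yaw":-0.11,"claw":0},
    {"offset":[-0.3,-0.54,0],"yaw":-0.165,"claw":0},
    {"offset":[-0.35,-0.6,0],"yaw":-0.215,"claw":0},
    {"offset":[-0.35,-0.6,0],"yaw":-0.233,"claw":0},
    {"offset":[-0.35,-0.6,0],"yaw":-0.233,"claw":0},
  ],
)

```text
time: 10.95
ee_pos: [0.4903, -0.1418, 0.2578]
tcp_rot: [180.0, -0.0, -164.0]
wrist_force: [-0.4, 0.5, -0.5]
opening: 0.0855
grasp_force: 0.0
```

```bash
cat > mk.py <<'E'
from h import *
T=pose();np.save('pics/T4.npy',T);im,d=camera('wrist');cv2.imwrite('pics/w4.png',im[:,:,::-1])
pt=lambda u,v:(lambda q:q[0]+q[1]*d[v,u])(ray('wrist',u,v,T))
P=np.array([[pt(u,v) for u in range(0,512)] for v in range(0,384)])
n=(abs(P[...,0]-.49)<.045)&(abs(P[...,1]+.176)<.045)
h=cv2.cvtColor(im,cv2.COLOR_RGB2HSV);m=cv2.inRange(h,np.array([3,120,30]),np.array([16,255,255]))>0
k=n&m&(abs(P[...,2]-.05)<.005);print('stand',k.sum(),np.median(P[k][:,2]),cv2.minAreaRect((P[k][:,:2]*1000).astype(np.float32)))
for lo,hi in((.141,.152),(.12,.135),(.09,.12),(.06,.09)):
    k=n&(P[...,2]>lo)&(P[...,2]<hi)
    if k.sum()>8: print(lo,k.sum(),P[k].mean(0).round(4),cv2.minAreaRect((P[k][:,:2]*1000).astype(np.float32)),np.mean(np.where(k),1)[::-1].round(1),np.median(P[k][:,2]))
go(.490,-.1765,.107,196)
E
python3 mk.py
```

```text
stand 3137 0.04946379279384572 ((487.2421569824219, -176.16867065429688), (69.4529800415039, 70.03289031982422), 16.01825523376465)
0.141 324 [ 0.4866 -0.1758  0.1433] ((486.67999267578125, -175.94229125976562), (16.291004180908203, 16.057491302490234), 78.75070190429688) [214.3 176.3] 0.14339164866011792
0.12 76 [ 0.4805 -0.1748  0.1275] ((481.76171875, -174.77557373046875), (16.21430206298828, 5.947200298309326), 77.84777069091797) [219.4 165.2] 0.12834232258440828
0.09 127 [ 0.4805 -0.1744  0.106 ] ((482.26446533203125, -175.56314086914062), (16.70722770690918, 7.435368061065674), 85.2929916381836) [222.4 160.1] 0.10647580729416994
0.06 93 [ 0.4804 -0.1747  0.076 ] ((481.9134216308594, -174.56895446777344), (16.32298469543457, 6.040915489196777), 75.37362670898438) [225.1 153.7] 0.07572714659897567
now [ 0.4903 -0.1416  0.2579] -164.1 move [ 0.098 -0.335  1.509] yaw -0.0
```

>>> servo_tool(
  rows=[
    {"offset":[0.12,-0.325,0],"yaw":0,"claw":0},
    {"offset":[0.12,-0.325,0.4],"yaw":0,"claw":0},
    {"offset":[0.12,-0.325,0.7],"yaw":0,"claw":0},
    {"offset":[0.12,-0.325,0.9],"yaw":0,"claw":0},
    {"offset":[0.12,-0.325,0.9],"yaw":0,"claw":0},
  ],
)

```text
time: 11.62
ee_pos: [0.4871, -0.1758, 0.1668]
tcp_rot: [179.9, -0.1, -164.1]
wrist_force: [0.2, -0.1, 0.4]
opening: 0.0856
grasp_force: 0.0
```

```bash
python3 - <<'E'
from h import *
go(.4878,-.1763,.107,196)
E
```

```text
now [ 0.4871 -0.1758  0.1668] -164.1 move [-0.007 -0.008  0.598] yaw -0.0
```

>>> servo_tool(
  rows=[
    {"offset":[-0.005,-0.008,0.2],"yaw":0,"claw":0},
    {"offset":[-0.005,-0.008,0.4],"yaw":0,"claw":0},
    {"offset":[-0.005,-0.008,0.6],"yaw":0,"claw":0},
    {"offset":[-0.005,-0.008,0.6],"yaw":0,"claw":0.5},
    {"offset":[-0.005,-0.008,0.6],"yaw":0,"claw":0.7},
    {"offset":[-0.005,-0.008,0.6],"yaw":0,"claw":0.8},
    {"offset":[-0.005,-0.008,0.6],"yaw":0,"claw":0.9},
    {"offset":[-0.005,-0.008,0.6],"yaw":0,"claw":1},
    {"offset":[-0.005,-0.008,0.6],"yaw":0,"claw":1},
    {"offset":[-0.005,-0.008,0.6],"yaw":0,"claw":1},
  ],
  squeeze=30,
)

```text
time: 12.88
ee_pos: [0.4889, -0.177, 0.1092]
tcp_rot: [-180.0, 0.1, -164.0]
wrist_force: [-0.2, 0.2, 5.9]
opening: 0.0164
grasp_force: 32.5
```

>>> servo_tool(
  rows=[
    {"offset":[0,0,-0.15],"yaw":0,"claw":1},
    {"offset":[0,0,-0.35],"yaw":0,"claw":1},
    {"offset":[0,0,-0.6],"yaw":0,"claw":1},
    {"offset":[0,0,-0.9],"yaw":0,"claw":1},
    {"offset":[0,0,-0.9],"yaw":0,"claw":1},
  ],
)

```text
time: 13.5
ee_pos: [0.4895, -0.1772, 0.2014]
tcp_rot: [-179.9, 0.2, -164.0]
wrist_force: [0.0, -0.3, -0.5]
opening: 0.0166
grasp_force: 31.9
```

>>> servo_tool(
  rows=[
    {"offset":[0,0,-0.3],"yaw":0,"claw":1},
    {"offset":[0,0,-0.62],"yaw":0,"claw":1},
    {"offset":[0,0,-0.62],"yaw":0,"claw":1},
    {"offset":[0,0,-0.62],"yaw":0,"claw":1},
  ],
)

```text
time: 14.0
ee_pos: [0.4884, -0.1768, 0.2592]
tcp_rot: [180.0, -0.1, -164.0]
wrist_force: [-0.1, 0.2, -1.4]
opening: 0.0165
grasp_force: 31.9
```

```bash
python3 - <<'E'
from h import *
T=pose();o=get_obs();print(o['opening'],o['grasp_force'])
im,d=camera('scene');cv2.imwrite('pics/s5.png',im[:,:,::-1])
cv2.imwrite('pics/s5c.png',cv2.resize(im[60:300,150:450],None,fx=2.4,fy=2.4)[:,:,::-1])
R_=im.astype(int)
i=camera_info('scene');M=np.array(i['cam_to_world']);v,u=np.mgrid[0:384,0:512]
c=np.stack([(u-i['cx'])/i['fx'],-(v-i['cy'])/i['fy'],-np.ones_like(d)],-1)*d[...,None]
P=c@M[:3,:3].T+M[:3,3]
n=(np.hypot(P[...,0]-T[0,3],P[...,1]-T[1,3])<.025)&(d>0)&(P[...,2]>.07)
for a in np.arange(.1,.26,.012):
    k=n&(P[...,2]>a)&(P[...,2]<a+.012)
    if k.sum()>3: print(a.round(3),k.sum(),P[k].mean(0).round(4),P[k].min(0)[2].round(4))
go(.5474,.2326,.26,196)
E
```

```text
0.016521452786261402 31.917017698287964
0.16 21 [ 0.4865 -0.1699  0.1666] 0.1601
0.172 25 [ 0.4866 -0.1696  0.1784] 0.172
0.184 24 [ 0.4858 -0.1697  0.1904] 0.1844
0.196 24 [ 0.4862 -0.169   0.2024] 0.1967
0.208 26 [ 0.4864 -0.1693  0.2142] 0.208
0.22 24 [ 0.4855 -0.1694  0.2262] 0.2208
0.232 27 [ 0.4844 -0.1667  0.2388] 0.2324
0.244 40 [ 0.4832 -0.1647  0.2503] 0.2443
0.256 40 [ 0.4846 -0.1641  0.2625] 0.2563
now [ 0.4882 -0.1767  0.2589] -164.0 move [-1.696  3.772 -0.009] yaw -0.0
```

View pics/s5c.png

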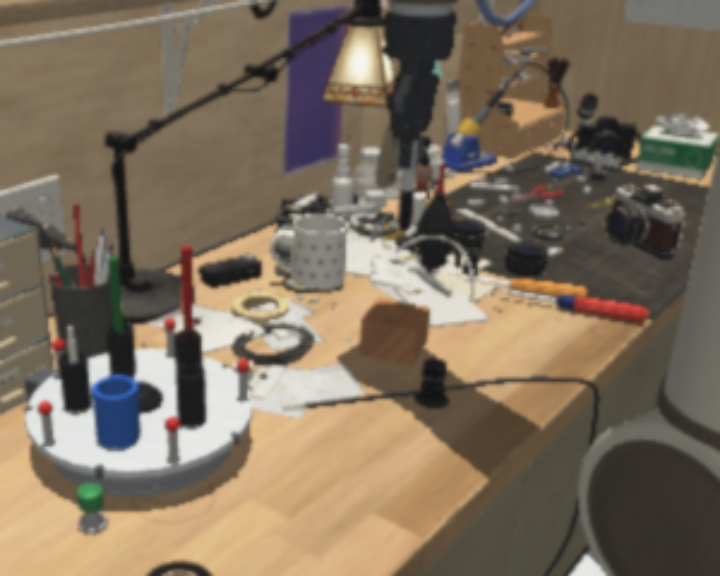

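The scene crop shows the marker hanging upright in the jaws, with the stand empty and its foot at z 0.160. I'll carry it round the robot side of the carousel.

>>> servo_tool(
  rows=[
    {"offset":[-0.007,0.4,0],"yaw":0,"claw":1},
    {"offset":[-0.015,0.92,0],"yaw":0,"claw":1},
  ],
)

```text
time: 14.3
ee_pos: [0.464, -0.0875, 0.2586]
tcp_rot: [179.9, -0.1, -164.1]
wrist_force: [-0.2, 0.2, 0.2]
opening: 0.0161
grasp_force: 31.9
```

>>> servo_tool(
  rows=[
    {"offset":[-0.007,0.5,0],"yaw":0,"claw":1},
    {"offset":[-0.015,0.92,0],"yaw":0,"claw":1},
  ],
)

```text
time: 14.55
ee_pos: [0.4397, 0.0023, 0.2591]
tcp_rot: [180.0, -0.1, -164.0]
wrist_force: [-0.2, -1.4, -0.1]
opening: 0.0166
grasp_force: 31.9
```

>>> servo_tool(
  rows=[
    {"offset":[-0.12,0.37,0],"yaw":0,"claw":1},
    {"offset":[-0.245,0.735,0],"yaw":0,"claw":1},
  ],
)

```text
time: 14.8
ee_pos: [0.4434, 0.0795, 0.2592]
tcp_rot: [180.0, -0.1, -164.0]
wrist_force: [1.1, 0.0, 0.1]
opening: 0.0167
grasp_force: 31.9
```

>>> servo_tool(
  rows=[
    {"offset":[-0.12,0.37,0],"yaw":0,"claw":1},
    {"offset":[-0.245,0.735,0],"yaw":0,"claw":1},
  ],
)

```text
time: 15.05
ee_pos: [0.4469, 0.1569, 0.2591]
tcp_rot: [-180.0, -0.1, -164.0]
wrist_force: [1.0, -0.7, -0.0]
opening: 0.0164
grasp_force: 31.9
```

>>> servo_tool(
  rows=[
    {"offset":[-0.12,0.37,0],"yaw":0,"claw":1},
    {"offset":[-0.245,0.735,0],"yaw":0,"claw":1},
    {"offset":[-0.245,0.735,0],"yaw":0,"claw":1},
  ],
)

```text
time: 15.42
ee_pos: [0.4501, 0.2349, 0.2584]
tcp_rot: [-180.0, -0.2, -163.9]
wrist_force: [0.3, -1.4, -0.5]
opening: 0.0168
grasp_force: 31.9
```

>>> servo_tool(
  rows=[
    {"offset":[-0.3,-0.09,0],"yaw":0,"claw":1},
    {"offset":[-0.6,-0.17,0],"yaw":0,"claw":1},
    {"offset":[-0.8,-0.23,0],"yaw":0,"claw":1},
    {"offset":[-0.92,-0.265,0],"yaw":0,"claw":1},
    {"offset":[-0.92,-0.265,0],"yaw":0,"claw":1},
    {"offset":[-0.92,-0.265,0],"yaw":0,"claw":1},
  ],
)

```text
time: 16.18
ee_pos: [0.5459, 0.2328, 0.2604]
tcp_rot: [180.0, -0.0, -164.0]
wrist_force: [-0.5, -0.5, -0.1]
opening: 0.0167
grasp_force: 31.9
```

```bash
cat > chk.py <<'E'
from h import *
T=pose();o=get_obs();print(o['time'],o['opening'],o['grasp_force'])
im,d=camera('scene');cv2.imwrite('pics/s6.png',im[:,:,::-1])
i=camera_info('scene');M=np.array(i['cam_to_world']);v,u=np.mgrid[0:384,0:512]
c=np.stack([(u-i['cx'])/i['fx'],-(v-i['cy'])/i['fy'],-np.ones_like(d)],-1)*d[...,None]
P=c@M[:3,:3].T+M[:3,3]
n=(np.hypot(P[...,0]-T[0,3],P[...,1]-T[1,3])<.025)&(d>0)
for a in np.arange(.108,.26,.012):
    k=n&(P[...,2]>a)&(P[...,2]<a+.012)
    if k.sum()>3: print(a.round(3),k.sum(),P[k].mean(0).round(4),P[k].min(0)[2].round(4))
h=cv2.cvtColor(im,cv2.COLOR_RGB2HSV);m=cv2.inRange(h,np.array([100,120,30]),np.array([130,255,255]))>0
k=m&(np.hypot(P[...,0]-.5474,P[...,1]-.2326)<.05)&(abs(P[...,2]-.105)<.004);print('rim',k.sum(),cv2.minEnclosingCircle((P[k][:,:2]*1000).astype(np.float32)))
go(.5474,.2326,.152,196)
E
python3 chk.py
```

```text
16.175 0.016692030828897173 31.887145042419434
0.156 14 [0.5431 0.2383 0.1636] 0.1598
0.168 39 [0.5411 0.2384 0.174 ] 0.1686
0.18 38 [0.5412 0.2385 0.1856] 0.1802
0.192 39 [0.5418 0.2389 0.198 ] 0.1922
0.204 42 [0.5414 0.238  0.21  ] 0.2044
0.216 38 [0.5422 0.2389 0.2219] 0.2162
0.228 43 [0.541  0.2399 0.2343] 0.228
0.24 81 [0.5393 0.24   0.2464] 0.2403
0.252 92 [0.539  0.242  0.2581] 0.2524
rim 61 ((547.4557495117188, 233.5099639892578), 22.424768447875977)
now [0.5459 0.2329 0.2606] -164.0 move [-0.014 -0.007  1.086] yaw -0.0
```

>>> servo_tool(
  rows=[
    {"offset":[-0.012,-0.005,0.1],"yaw":0,"claw":1},
    {"offset":[-0.012,-0.005,0.3],"yaw":0,"claw":1},
    {"offset":[-0.012,-0.005,0.5],"yaw":0,"claw":1},
    {"offset":[-0.012,-0.005,0.7],"yaw":0,"claw":1},
    {"offset":[-0.012,-0.005,0.88],"yaw":0,"claw":1},
    {"offset":[-0.012,-0.005,1],"yaw":0,"claw":1},
    {"offset":[-0.012,-0.005,1],"yaw":0,"claw":1},
  ],
)

```text
time: 17.1
ee_pos: [0.5473, 0.2327, 0.1594]
tcp_rot: [-180.0, -0.1, -164.0]
wrist_force: [-0.4, 0.4, 0.7]
opening: 0.0162
grasp_force: 31.9
```

>>> servo_tool(
  rows=[
    {"offset":[0,0,0.02],"yaw":0,"claw":1},
    {"offset":[0,0,0.04],"yaw":0,"claw":1},
    {"offset":[0,0,0.06],"yaw":0,"claw":1},
    {"offset":[0,0,0.06],"yaw":0,"claw":1},
  ],
)

```text
time: 17.6
ee_pos: [0.5477, 0.2328, 0.1542]
tcp_rot: [180.0, -0.0, -164.0]
wrist_force: [-0.2, -0.8, -0.7]
opening: 0.0168
grasp_force: 31.9
```

>>> servo_tool(
  rows=[
    {"offset":[0,0,0.01],"yaw":0,"claw":1},
    {"offset":[0,0,0.02],"yaw":0,"claw":1},
    {"offset":[0,0,0.02],"yaw":0,"claw":1},
  ],
)

```text
time: 17.98
ee_pos: [0.5477, 0.2328, 0.1522]
tcp_rot: [-180.0, -0.0, -164.0]
wrist_force: [-0.7, 0.7, -0.0]
opening: 0.0166
grasp_force: 31.9
```

>>> servo_tool(
  rows=[
    {"offset":[0,0,0.01],"yaw":0,"claw":1},
    {"offset":[0,0,0.02],"yaw":0,"claw":1},
    {"offset":[0,0,0.02],"yaw":0,"claw":1},
  ],
)

```text
time: 18.35
ee_pos: [0.5481, 0.233, 0.1512]
tcp_rot: [180.0, 0.1, -164.0]
wrist_force: [-1.5, -0.6, 4.6]
opening: 0.0166
grasp_force: 32.5
```

Contact at 4.6 N, so the marker's foot is on the pad. I'll open gently.

>>> servo_tool(
  rows=[
    {"offset":[0,0,0],"yaw":0,"claw":0.78},
    {"offset":[0,0,0],"yaw":0,"claw":0.75},
    {"offset":[0,0,0],"yaw":0,"claw":0.7},
    {"offset":[0,0,0],"yaw":0,"claw":0.63},
    {"offset":[0,0,0],"yaw":0,"claw":0.55},
    {"offset":[0,0,0],"yaw":0,"claw":0.55},
  ],
)

```text
time: 19.1
ee_pos: [0.5477, 0.2328, 0.1503]
tcp_rot: [-180.0, -0.0, -164.0]
wrist_force: [0.0, -0.4, 0.5]
opening: 0.0383
grasp_force: 0.0
```

>>> servo_tool(
  rows=[
    {"offset":[0,0,-0.1],"yaw":0,"claw":0.55},
    {"offset":[0,0,-0.3],"yaw":0,"claw":0.55},
    {"offset":[0,0,-0.6],"yaw":0,"claw":0.55},
    {"offset":[0,0,-1],"yaw":0,"claw":0.55},
    {"offset":[0,0,-1],"yaw":0,"claw":0.55},
  ],
)

```text
time: 19.73
ee_pos: [0.5486, 0.2332, 0.2545]
tcp_rot: [180.0, 0.3, -164.0]
wrist_force: [0.4, 0.6, -1.0]
opening: 0.0385
grasp_force: 0.0
```

>>> servo_tool(
  rows=[
    {"offset":[0.3,0,-0.15],"yaw":0,"claw":0.55},
    {"offset":[0.6,0,-0.15],"yaw":0,"claw":0.55},
    {"offset":[0.9,0,-0.15],"yaw":0,"claw":0.55},
    {"offset":[0.9,0,-0.15],"yaw":0,"claw":0.55},
  ],
)

```text
time: 20.23
ee_pos: [0.46, 0.2077, 0.2659]
tcp_rot: [180.0, 0.0, -164.0]
wrist_force: [0.3, -0.1, 0.8]
opening: 0.0385
grasp_force: 0.0
```

```bash
python3 - <<'E'
from h import *
o=get_obs();print(o['time'],o['ee_pos'],o['wrist_force'])
im,d=camera('scene');cv2.imwrite('pics/s7.png',cv2.resize(im[100:340,120:370],None,fx=2.4,fy=2.4)[:,:,::-1])
i=camera_info('scene');M=np.array(i['cam_to_world']);v,u=np.mgrid[0:384,0:512]
c=np.stack([(u-i['cx'])/i['fx'],-(v-i['cy'])/i['fy'],-np.ones_like(d)],-1)*d[...,None]
P=c@M[:3,:3].T+M[:3,3]
n=(np.hypot(P[...,0]-.547,P[...,1]-.2326)<.03)&(d>0)
for a in np.arange(.108,.22,.012):
    k=n&(P[...,2]>a)&(P[...,2]<a+.012)
    if k.sum()>3: print(a.round(3),k.sum(),P[k].mean(0).round(4),P[k].max(0)[2].round(4))
t,_=camera('top');cv2.imwrite('pics/t7.png',t[:,:,::-1])
for c,a,b in blobs(t,[170,120,60],[8,255,255],4,(155,115,250,245)):
    p=plane('top',*c,.085)-[.5776,.1742,0];print(p.round(4),np.degrees(np.arctan2(p[1],p[0])).round(1))
E
```

```text
20.225 [0.46003302 0.20768605 0.26585263] [ 0.28876746 -0.12010356  0.83728104]
0.108 37 [0.5442 0.2379 0.1137] 0.1197
0.12 36 [0.5436 0.2384 0.1258] 0.1313
0.132 35 [0.5437 0.2391 0.1382] 0.1437
0.144 36 [0.5438 0.2386 0.1503] 0.1557
0.156 38 [0.5434 0.2386 0.1619] 0.1679
0.168 40 [0.544  0.2389 0.1748] 0.1799
0.18 30 [0.5463 0.2365 0.1838] 0.1855
[0.1077 0.0186 0.085 ] 9.8
[ 0.0504 -0.0952  0.085 ] -62.1
[ 0.0118 -0.0587  0.085 ] -78.7
[-0.0755 -0.077   0.085 ] -134.4
```

View pics/s7.png

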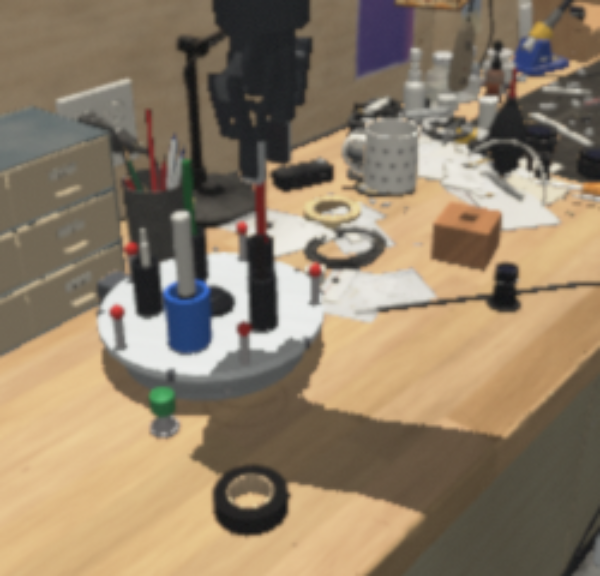

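The final view shows the marker upright in the blue cup at (185,270), next to the green post. Its top is at z 0.1855, as expected for resting on the cup floor. The disc is home, the other tools are in place, and the gripper is clear.

```bash
python3 -c "
from workcell import *
print(job_done())"
```

```text
the job is handed in; nothing more can be done
None
```

I turned the carousel one station clockwise so the blue cup clicked home beside the green post. The marker now stands upright on the cup's floor, and I handed the job in at about 20 s of the 61 s limit.

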